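# Carry a top-heavy vase on its loose tilt head to the drying cradle

### The arm

A 7-joint arm with a two-finger parallel gripper is mounted at the origin on the work surface. World frame = base frame: x ahead of the robot, y to its left, z up, the work surface at z = 0. Lengths are in m, angles in rad, forces in N, time in s.
With the tool pointing down it reaches from about 0.4 to 0.85 m from the base axis. Payload 10.4 kg.
Tool frame: the origin (TCP) lies at the very end of the fingers, on their centre line; the grasp point (between the pads) lies 19 mm behind it (manip.grip_point_offset is the distance from the TCP to the grasp point, in m); z points along the fingers, y is the line along which they close (so a half turn about z gives the same grasp; the last joint's range is limited). The gripper opens to 85 mm and grips with 20 to 120 N. Pads are 22 mm wide; open, the fingers measure 114 mm over their backs; the gripper's body (76 mm by 85 mm) begins 54 mm behind the grasp point. The pads swing forward as they close: fully open they stand 13 mm farther back than shut.
Start: joints at [-1.233, 0.332, -0.065, 1.46, 0.022, 1.35, -0.088], TCP at [0.221, 0.585, 0.231] pointing down, gripper open.
Joint ranges: [-2.6, 2.6], [-0.5, 2.12], [-1.47, 1.34], [0.16, 2.42], [-1.27, 4.41], [0.06, 2.06], [-2.6, 2.6]. Speed limits (rad/s): [2.22, 2.22, 2.79, 2.79, 3.14, 3.14, 3.14].

### API

Orientations are given as a unit quaternion [x, y, z, w].
In Python, from workcell import manip gives the robot as it stands. The module is installed in compiled form; this text tells all that it offers.
- The arm moves only by the tool step_arm, never from a script. Its argument "moves" is a list of rows, each a list of 7 numbers: the closure, from 0 (fully open) to 1 (shut), then the shift along the world's x, y, z in mm, then the turn, a rotation vector about the world's x, y, z in rad. In form: [[grip, tx, ty, tz, ax, ay, az], ...]. A call has 1 to 10 rows; each row is the pose to reach, as a shift and turn from the pose commanded when the call began; what a row does not reach only later rows make up. A row lasts 1/10 s, in which the tool goes at most 50 mm and 8.59 degrees, less where a joint would pass 70% of its speed; a pose out of reach is approached as far as the arm can. A call with a gripper value outside its range is refused whole. The fingers move at their own pace and stop on an object; "grip_force" is the grip in N (left out, the last holds). Time passes only in rows, so rows that repeat a pose let the fingers close. It gives the time, the measured TCP pose, the force, the opening and the grip force at its end, in the units of the state.
- manip.get_obs(): the state, without advancing time (a new reading comes with each control period).
- manip.camera(name): name is "side" or "top" or "wrist"; returns a dict with "image" (384x512x3 uint8, blue, green, red), "K" (3x3 intrinsics, pixels), "rvec" (rotation vector, rad) and "tvec" (3), from world to camera coordinates, as OpenCV has them; the wrist camera has in their place "mount" (4x4, takes a point from camera to tool coordinates, whose origin is the TCP and whose axes are the flange's). Camera axes: x right, y down, z forward; pixel columns grow to the right and rows downward; lengths in m; the calibration is good to about 2 mm. A picture is of the moment at which its call begins: read the wrist's pose just before it. There is no depth.
- manip.hand_in(): hands the job in; it is judged then, once.
The state is a dict: "clock": time; "joint_pos": joint angles; "joint_velocities": joint speeds; "tau": joint torques, N m; "position": TCP position; "ee_rot": TCP orientation; "ft_force": force on the tool from outside, world axes, zero at the start; "torque": the same for the moment, N m; "grip_width": opening from 0.0 (shut) to 1.0 (fully open); "grasp_force": force on a finger pad.
Only numpy, scipy, OpenCV 4.12 (cv2) and the standard library are available. Lean on these libraries where they do the work, as an engineer would, in place of code of your own. Each camera call takes 0.05 s, during which the arm holds its last target. There are 200 camera calls.

### The job

Lift the holder by its grey fin, bring the leaning vase on its loose tilt head upright just above where it stood and keep it upright there for four seconds. Then carry it to the drying cradle, keeping the vase near upright all the way and never letting it drop on to a stop again, and gently set the holder down flat and square in its place with the vase upright between the two posts. Let go, and leave everything else on the bench alone.

Things in the scene. Friction and masses are not known exactly. Their poses are not given: they have to be found in the camera images.
- holder: Loose aluminium work holder, 0.56 kg without vase: slab 300 mm long (own x -110 to 190), 80 wide (y), 14 thick; dark steel counterweight on its -x end (x -108 to -52, 48 high); grey upright grip fin at x = 0; vase on a tilt head at the +x end. Origin: underside of the slab, below the fin; z up. With the vase it balances within 15 mm of the fin.
- holder_grip (a point): Grip point inside the holder's grey fin, 72 mm above the holder's origin. The fin is 40 mm along holder x and 24 mm thick along holder y, its top 94 mm above the underside; pinch it from above across the 24 mm (fingers closing along holder y).
- holder_pivot (a point): Middle of the tilt head's hinge axle, at (140, 0, 60) mm in the holder frame. The hinge axis is the holder's x axis, so the vase leans to holder +y or -y. Rolling the whole holder about this axis drags the vase after it through spring and drag: so it is brought off its stop (roll against the lean, it leaves the stop at 0.05 to 0.12 rad) and kept upright.
- vase (a joint): Lean of the vase relative to the slab, rad: 0 square, positive turned about holder +x (mouth to holder -y); stops at +-0.4. It cannot be locked. Spring 0.27 N m/rad towards 0, viscous drag 0.05 N m s/rad, hardly any friction. Gravity tips it harder (0.34 N m per rad off vertical), so upright is unstable: it falls slowly (time constant 0.7 s) to a stop, where it starts.
- vase_mouth (a point): Mouth centre of the copper vase, 198 mm above the hinge on the vase's axis; its z axis is the vase's axis. Vase: nominal 0.34 kg (+-12 percent), 180 mm tall, foot 18 mm above the hinge and 54 wide, belly 86 wide at 112 above the hinge, neck 38 wide; centre of mass 103 mm above the hinge, inertia about the hinge 0.0043 kg m2. It stays fixed to the tilt head.
- cradle: Fixed drying cradle: wooden deck 340 mm long (own x -140 to 200), 160 wide, top 12 mm above the table; two upright round rubber posts, 20 mm in diameter, at x = 140, y = +-63 mm (106 mm free between), tops 174 mm above the table. Origin: on the table, z up. The holder belongs on the deck with its origin above this origin and its x axis the same way.
- cradle_gap (a point): Point midway between the cradle's two posts at the height of their tops: (140, 0, 174) mm in the cradle frame. The docked vase stands here, 12 mm free each side of its belly, and the posts keep it from falling over; the slab passes with 13 mm each side. Enter from above (slab over the post tops) or lengthways from the robot's side.
- dish_near: white enamel dish, 90 mm wide, 30 high, origin under its centre; leave alone
- dish_far: white enamel dish, 100 mm wide, 34 high, origin under its centre; leave alone
- jar: closed glass jar, 64 mm wide, 90 high, origin under its centre; leave alone
- brush: brush lying flat on the table in front of the robot; leave alone
- cup: red plastic cup, 72 mm wide, 80 high, origin under its centre; leave alone
- spatula: spatula lying flat on the table; leave alone
- saucer: white plate, 120 mm wide, 20 high, origin under its centre; leave alone

How it is judged:
By the outcome, as a careful person would: the job done as asked, in the order asked, and still so for the second after the job is handed in, with the robot touching nothing.
It also fails if it takes over 72 s, if anything falls off the work surface, if the arm or the gripper's body presses on something with over 40 N, if the wrist force passes 120 N, or if a joint passes its speed limit or range.

## Working session

There is one attempt and no reset: what is moved stays moved. The work goes in short steps, Python scripts to look and compute and a tool call to move; the robot and the scene stay as the last step left them, time stands still between calls to the robot, and variables do not carry over. Pictures are saved under pics/ and viewed, at most 10 in all, crops included, and the job is handed in when it is done.

Besides the shell and the picture viewer there is one more tool, called after ">>>" as name([rows], argument=value, ...), one row to a line, values as JSON. step_arm: Moves the arm, as the interface text tells. Its arguments: {"type":"object","properties":{"moves":{"type":"array","items":{"type":"array","items":{"type":"number"}}},"grip_force":{"type":"number"}},"required":["moves"]}

```bash
mkdir -p pics
cat > h.py <<'E'
import numpy as np, cv2
from scipy.spatial.transform import Rotation as R
from workcell import manip
def ray(c,u,v):
    Rm=cv2.Rodrigues(np.array(c["rvec"],float))[0]; t=np.array(c["tvec"],float).ravel()
    d=Rm.T@np.linalg.inv(c["K"])@np.array([u,v,1.]); return -Rm.T@t,d
def atz(c,u,v,z):
    o,d=ray(c,u,v); return o+d*(z-o[2])/d[2]
def proj(c,P):
    return cv2.projectPoints(np.array(P,float).reshape(-1,1,3),np.array(c["rvec"],float),np.array(c["tvec"],float),np.array(c["K"],float),None)[0].reshape(-1,2)
E
python3 - <<'E'
from h import *
import pickle
o=manip.get_obs();print(o["clock"],o["position"],o["ee_rot"],o["grip_width"],manip.grip_point_offset)
for n in("side","top"):
    c=manip.camera(n);pickle.dump(c,open(n+"0.pkl","wb"));cv2.imwrite(f"pics/{n}0.png",cv2.resize(c["image"],(800,600),interpolation=cv2.INTER_CUBIC))
    print(n,ray(c,256,192),proj(c,[[.5,0,0]]))
E
```

```text
0.0 [0.22047417 0.58441996 0.23051476] [ 1.79415048e-01  9.83773215e-01 -6.99437930e-04 -1.13917773e-04] 1.0016989338430464 0.0187
side (array([-0.07868216, -0.68122087,  1.05816482]), array([ 0.49153171,  0.53125648, -0.69005873])) [[244.59906474 234.67550368]]
top (array([ 4.79181159e-01, -7.36451729e-04,  1.27183524e+00]), array([ 0.04989514,  0.01284706, -0.9986731 ])) [[261.10165999 204.9754165 ]]
```

View pics/top0.png

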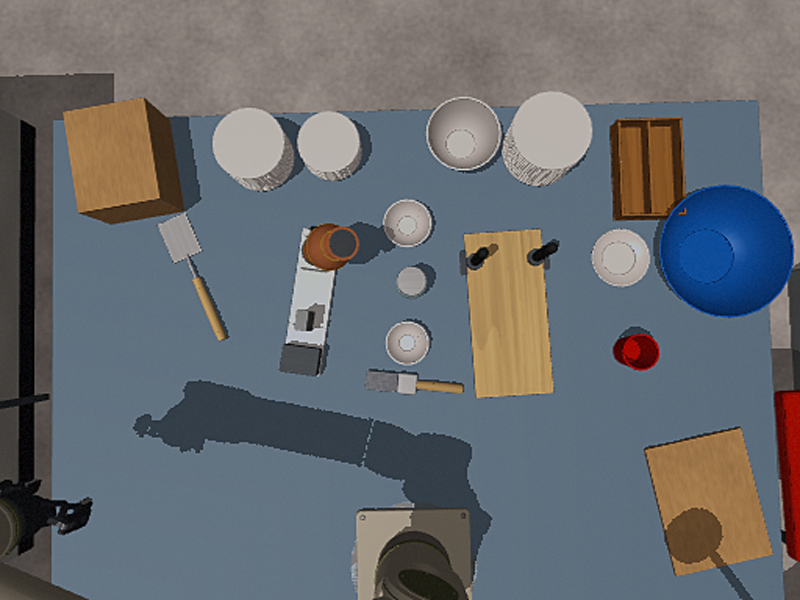

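View pics/side0.png

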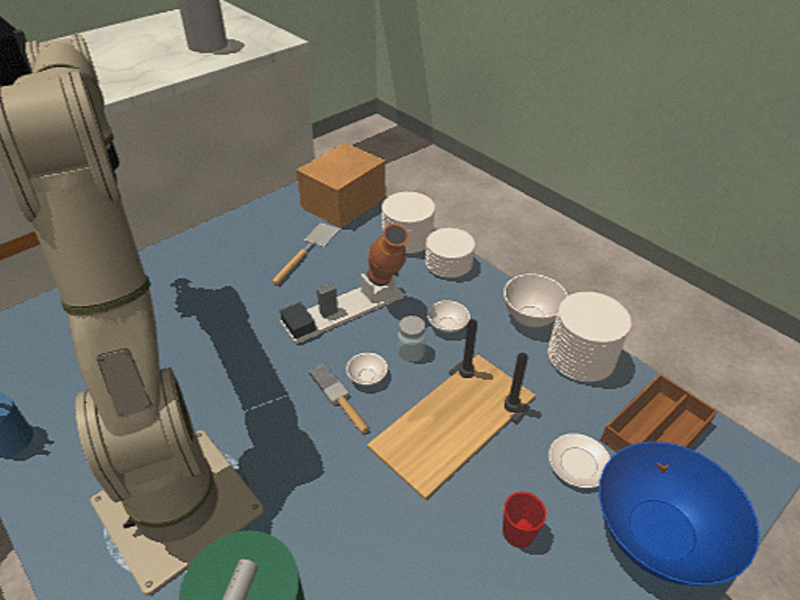

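The holder is at the left, with its slab from the counterweight at (302,358) to the vase at (330,245), and the vase mouth leans right (world -y, so positive lean). The cradle deck corners are at (465,235), (541,230), (552,392) and (477,398), with the posts at the far end. I'll segment and crop these for sharper corners.

Run:
```python
from h import *
import pickle
T=pickle.load(open("top0.pkl","rb"));S=pickle.load(open("side0.pkl","rb"))
def crop(c,x,y,w,h,s): return cv2.resize(c["image"][y:y+h,x:x+w],(w*s,h*s),interpolation=cv2.INTER_CUBIC)
a=crop(T,175,138,60,110,5);b=crop(S,175,135,90,90,5)
o=np.zeros((550,760,3),np.uint8);o[:550,:300]=a;o[:450,305:755]=b
cv2.imwrite("pics/crop0.png",o)
# cradle deck segmentation
im=T["image"];hsv=cv2.cvtColor(im,cv2.COLOR_BGR2HSV)
m=cv2.inRange(hsv,(10,60,90),(30,255,255));r=np.zeros_like(m);r[140:262,290:362]=m[140:262,290:362]
r=cv2.morphologyEx(r,cv2.MORPH_CLOSE,np.ones((5,5)))
cs=max(cv2.findContours(r,0,cv2.CHAIN_APPROX_NONE)[0],key=cv2.contourArea)
P=np.array([atz(T,u,v,.012)[:2] for u,v in cs[:,0]])
print(cv2.minAreaRect((P*1000).astype(np.float32)))
```

```text
((511.498779296875, -206.0604705810547), (338.2518005371094, 160.3717498779297), 2.542844295501709)
```

View pics/crop0.png

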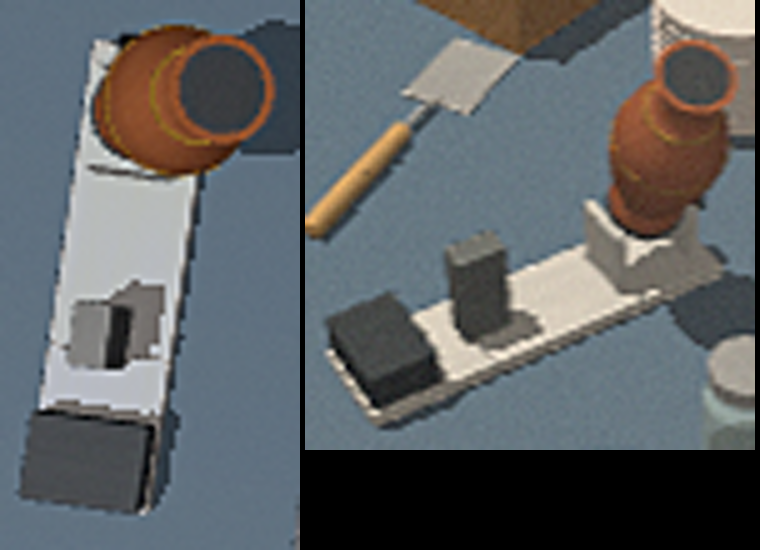

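The crops show the fin top in the top view at crop (75,303)–(105,366), the slab's left edge from (95,40) to (42,408) and its right edge from (200,175) to (163,412). The vase leans fully to holder -y. Next I'll fit the pose.

```bash
cat > fit.py <<'E'
from h import *
import pickle
from scipy.optimize import least_squares
T=pickle.load(open("top0.pkl","rb"));S=pickle.load(open("side0.pkl","rb"))
tp=lambda X,Y:np.array([175+(X+.5)/5-.5,138+(Y+.5)/5-.5])
sp=lambda X,Y:np.array([175+(X-305+.5)/5-.5,135+(Y+.5)/5-.5])
pts=[(T,tp(75,303),(20,12,94)),(T,tp(108,303),(20,-12,94)),(T,tp(105,366),(-20,-12,94)),(T,tp(68,362),(-20,12,94)),
 (T,tp(95,40),(190,40,14)),
 (S,sp(450,246),(-20,12,94)),(S,sp(492,232),(20,12,94)),(S,sp(507,252),(20,-12,94)),(S,sp(460,266),(-20,-12,94)),(S,sp(378,412),(-110,-40,14)),(S,sp(328,352),(-110,40,14))]
edges=[(tp(42,408),40),(tp(68,225),40),(tp(163,412),-40),(tp(185,270),-40)]
def W(p,q):
    c,s=np.cos(p[2]),np.sin(p[2]); return np.array([p[0]+c*q[0]-s*q[1],p[1]+s*q[0]+c*q[1],q[2]])/1000
def f(p):
    r=[]
    for c,uv,q in pts: r+=list(proj(c,W(p,q))[0]-uv)
    for uv,y in edges:
        P=atz(T,*uv,.014)*1000-[p[0],p[1],0]
        r.append((-np.sin(p[2])*P[0]+np.cos(p[2])*P[1]-y)/3.2)
    return np.array(r)
s=least_squares(f,[550,180,-.1],loss="soft_l1",x_scale=[1,1,.01])
if __name__=="__main__":
    print(s.x,np.round(f(s.x),1))
    print("grip",W(s.x,(0,0,72)),"pivot",W(s.x,(140,0,60)))
    # posts: cradle check, project tops
    c=(481.5,-207.4,np.radians(2.54))
    for y in(63,-63):
        for z in(12,174): print(y,z,proj(T,W(c,(140,y,z)))[0]*800/512,proj(S,W(c,(140,y,z)))[0]*800/512)
    o=manip.get_obs();print(np.degrees(R.from_quat(o["ee_rot"]).as_matrix()), R.from_quat(o["ee_rot"]).as_matrix()[:,1])
E
python3 fit.py
```

```text
[ 5.07065149e+02  2.05841414e+02 -1.57696835e-01] [ 0.4 -1.5  1.7 -0.5  0.4  0.  -0.  -0.2 -0.2 -0.9 -1.6  0.5 -0.3 -0.7
 -0.1 -0.9 -0.5  0.3 -1.   1.2 -0.6 -0.2 -0.3 -0.2  0.4 -0. ]
grip [0.50706515 0.20584141 0.072     ] pivot [0.64532797 0.18385525 0.06      ]
63 12 [473.29290386 261.36823273] [464.16795311 371.56841147]
63 174 [482.80189345 251.24772195] [470.69040067 319.84893482]
-63 12 [534.11124374 257.15748605] [509.8106565  404.93523091]
-63 174 [552.57981894 246.40394481] [521.01259017 353.5367703 ]
[[-5.36070786e+01  2.02258998e+01 -2.13405326e-02]
 [ 2.02259104e+01  5.36070317e+01 -7.10810621e-02]
 [-5.12561021e-03 -7.40382593e-02 -5.72957314e+01]] [ 0.35300855  0.9356192  -0.00129221]
```

>>> step_arm([
  [0,29,-38,0,0,0,0.02],
  [0,57,-76,0,0,0,0.04],
  [0,86,-114,0,0,0,0.06],
  [0,115,-152,0,0,0,0.08],
  [0,143,-190,0,0,0,0.1],
  [0,172,-228,0,0,0,0.12],
  [0,200,-265,0,0,0,0.14],
  [0,229,-303,0,0,0,0.16],
  [0,258,-341,0,0,0,0.18],
  [0,286,-379,0,0,0,0.203],
])

```text
clock: 1.1
position: [0.5074, 0.2039, 0.2312]
ee_rot: [0.078, 0.997, 0.0, -0.0]
ft_force: [0.8, 0.9, -0.1]
grip_width: 0.999
grasp_force: 0.0
```

>>> step_arm([
  [0,0,0,-20,0,0,0],
  [0,0,0,-40,0,0,0],
  [0,0,0,-40,0,0,0],
  [0,0,0,-40,0,0,0],
])

```text
clock: 1.5
position: [0.5064, 0.2059, 0.1915]
ee_rot: [0.079, 0.997, -0.0, -0.0]
ft_force: [-0.3, 0.5, 0.7]
grip_width: 1.0
grasp_force: 0.0
```

Run:
```python
from h import *
from fit import s,W
import pickle
o=manip.get_obs();c=manip.camera("wrist")
print(o["clock"],o["position"],o["joint_pos"],o["ft_force"],o["torque"]);print(R.from_quat(o["ee_rot"]).as_matrix())
Tt=np.eye(4);Tt[:3,:3]=R.from_quat(o["ee_rot"]).as_matrix();Tt[:3,3]=o["position"]
M=np.linalg.inv(Tt@c["mount"]);c["rvec"]=cv2.Rodrigues(M[:3,:3])[0].ravel();c["tvec"]=M[:3,3]
pickle.dump(c,open("w1.pkl","wb"))
print(c["mount"])
im=cv2.resize(c["image"],(800,600),interpolation=cv2.INTER_CUBIC)
for q in [(20,12,94),(20,-12,94),(-20,-12,94),(-20,12,94),(190,40,14),(190,-40,14),(-110,40,14),(-110,-40,14)]:
    u=proj(c,W(s.x,q))[0]*800/512;print(q,u)
    if 0<u[0]<800 and 0<u[1]<600: cv2.circle(im,(int(u[0]),int(u[1])),3,(0,0,255),1)
cv2.imwrite("pics/w1.png",im)
```

```text
1.5 [0.50638177 0.20590173 0.19147972] [-0.67740713  0.18374625  0.23390946  1.73710136 -0.04500689  1.22673017
  0.98131069] [-0.32379044  0.50376774  0.72106253] [-0.00302634 -0.04884717 -0.02805684]
[[-9.87636042e-01  1.56762778e-01 -6.92950596e-04]
 [ 1.56763031e-01  9.87636191e-01 -3.26979896e-04]
 [ 6.33124810e-04 -4.31566166e-04 -9.99999706e-01]]
[[-5.11435179e-04 -9.49428419e-01 -3.13983147e-01  8.05779323e-02]
 [ 9.99999838e-01 -5.64046318e-04  7.67127379e-05 -1.41255420e-04]
 [-2.49934291e-04 -3.13983057e-01  9.49428553e-01 -1.42872568e-01]
 [ 0.00000000e+00  0.00000000e+00  0.00000000e+00  1.00000000e+00]]
(20, 12, 94) [428.65020343 335.97765471]
(20, -12, 94) [385.77648374 335.98361082]
(-20, -12, 94) [384.69322611 266.56709667]
(-20, 12, 94) [429.73871635 266.55919702]
(190, 40, 14) [454.87877982 486.39520635]
(190, -40, 14) [359.41921318 486.40092855]
(-110, 40, 14) [470.07458694  97.88414483]
(-110, -40, 14) [344.21630461  97.91736241]
```

View pics/w1.png

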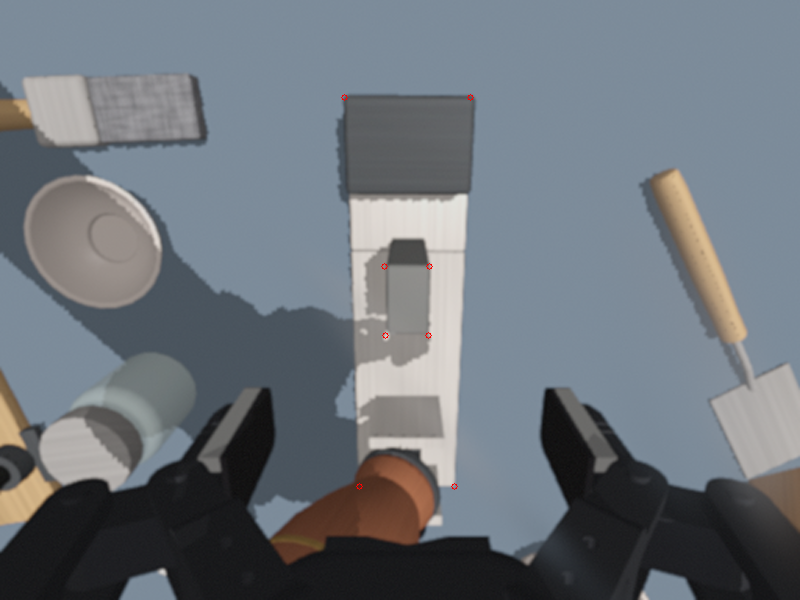

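The fitted fin corners sit within about 1 px of the real fin at (388–428, 264–333), so the pose is good. I'll descend and grip.

>>> step_arm([
  [0,0.5,0,-40,0,0,0],
  [0,0.5,0,-80,0,0,0],
  [0,0.5,0,-115,0,0,0],
  [0,0.5,0,-137,0,0,0],
  [0,0.5,0,-137,0,0,0],
])

```text
clock: 2.05
position: [0.5057, 0.2056, 0.0525]
ee_rot: [0.078, 0.997, -0.001, -0.002]
ft_force: [0.1, -0.2, 1.2]
grip_width: 0.999
grasp_force: 0.0
```

>>> step_arm([
  [1,0,0,0,0,0,0],
  [1,0,0,0,0,0,0],
  [1,0,0,0,0,0,0],
  [1,0,0,0,0,0,0],
  [1,0,0,0,0,0,0],
  [1,0,0,0,0,0,0],
], grip_force=90)

```text
clock: 2.65
position: [0.5077, 0.2061, 0.0555]
ee_rot: [0.079, 0.997, 0.001, 0.001]
ft_force: [-1.5, -0.6, 6.9]
grip_width: 0.274
grasp_force: 89.5
```

Run:
```python
from h import *
import pickle
o=manip.get_obs();t=manip.camera("top");s=manip.camera("side")
print(o["clock"],o["position"],o["ee_rot"],o["ft_force"],o["torque"],o["grip_width"],o["grasp_force"])
pickle.dump((o,t,s),open("g.pkl","wb"))
a=cv2.resize(t["image"][110:270,140:300],(480,480),interpolation=cv2.INTER_CUBIC)
b=cv2.resize(s["image"][100:260,180:280],(300,480),interpolation=cv2.INTER_CUBIC)
cv2.imwrite("pics/g.png",np.hstack([a,b]))
```

```text
2.65 [0.50774407 0.20608258 0.05551753] [7.89460586e-02 9.96878515e-01 5.77454068e-04 6.42765112e-04] [-1.47595132 -0.64205638  6.88500642] [-0.21346887  0.30063458 -0.12247674] 0.2744855911434341 89.53318119049072
```

View pics/g.png

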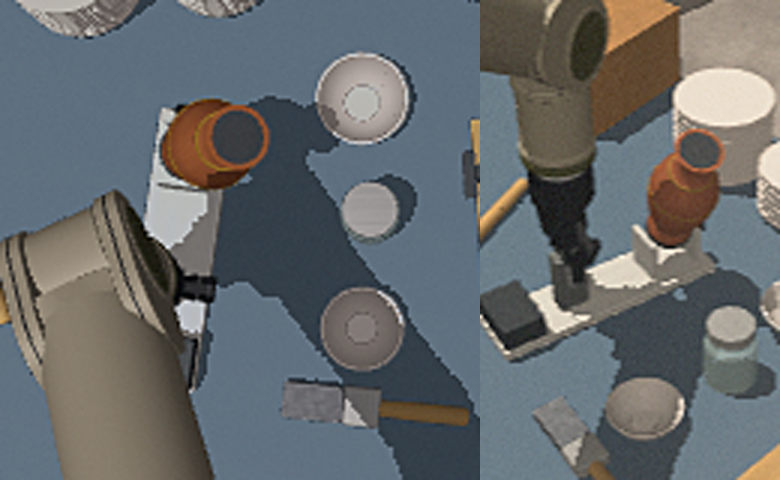

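The gripper holds the fin (opening 0.27, 90 N). The mouth is clear in both cameras: top crop (238,137) and side crop (700,152). Next is the lean estimator, calibrated on the known stop at 0.4.

```bash
cat > ctl.py <<'E'
from h import *
from fit import s as hs
import pickle,json,os
from scipy.optimize import least_squares,minimize_scalar
x0,y0,yaw0=hs.x; x0/=1000;y0/=1000
o0=pickle.load(open("g.pkl","rb"))[0]
def TM(p,Rm): M=np.eye(4);M[:3,:3]=Rm;M[:3,3]=p;return M
# nominal tool (exactly down, yaw) at grasp -> holder in tool frame
Ht=TM([x0,y0,0],R.from_euler("z",yaw0).as_matrix())
Tn=TM(np.r_[o0["position"]],R.from_quat(o0["ee_rot"]).as_matrix())
G=np.linalg.inv(Tn)@Ht
def holder(o): return TM(o["position"],R.from_quat(o["ee_rot"]).as_matrix())@G
def phi_of(H): return np.arcsin(np.clip(H[2,1],-1,1))   # roll about holder x
def mouth(H,th): # th relative
    d=np.array([0,-np.sin(th),np.cos(th)])*198
    return (H@np.r_[(np.array([140,0,60])+d)/1000,1])[:3]
def blob(c,guess):
    im=c["image"];hsv=cv2.cvtColor(im,cv2.COLOR_BGR2HSV)
    u,v=map(int,guess);w=42
    m=cv2.inRange(hsv,(0,90,40),(18,255,255))
    r=np.zeros_like(m);ys=slice(max(0,v-w),v+w);xs=slice(max(0,u-w),u+w);r[ys,xs]=m[ys,xs]
    n,l,st,_=cv2.connectedComponentsWithStats(r);k=1+np.argmax(st[1:,4]);r=((l==k)*255).astype(np.uint8)
    hull=cv2.convexHull(np.column_stack(np.nonzero(r)[::-1]).astype(np.int32))
    f=np.zeros_like(r);cv2.fillConvexPoly(f,hull,255)
    d=cv2.bitwise_and(f,cv2.bitwise_not(r));d[hsv[...,1]>110]=0;d=cv2.bitwise_and(d,cv2.inRange(im,(0,0,0),(115,115,115)))
    n,l,st,ce=cv2.connectedComponentsWithStats(d)
    k=1+np.argmax(st[1:,4]);return ce[k],st[k,4]
BT,BS=0.,0.
if os.path.exists("bias.json"): BT,BS=json.load(open("bias.json"))
def lean(o,c,bias):
    H=holder(o)
    p,ar=blob(c,proj(c,mouth(H,-phi_of(H)))[0])
    g=lambda t:((proj(c,mouth(H,t))[0]-p)**2).sum()
    r=minimize_scalar(g,bounds=(-.6,.6),method="bounded")
    return r.x-bias,ar,np.sqrt(r.fun),p
E
python3 - <<'E'
from ctl import *
o,t,s=pickle.load(open("g.pkl","rb"))
a,b=lean(o,t,0),lean(o,s,0);print(a,b)
json.dump([a[0]-.4,b[0]-.4],open("bias.json","w"))
E
```

```text
(np.float64(0.39566044911268544), np.int32(238), np.float64(1.0379999035777476), array([218.79831933, 155.29411765])) (np.float64(-0.5999945511723104), np.int32(222), np.float64(18.361428772469598), array([216.67117117, 111.14414414]))
```

```bash
python3 - <<'E'
from ctl import *
o,t,s=pickle.load(open("g.pkl","rb"))
h=cv2.cvtColor(s["image"],cv2.COLOR_BGR2HSV)
print(h[165,243],h[170,245],h[160,250],"box",h[110,225],h[125,225],h[105,218],"mouth",s["image"][151,253],"rim",h[148,259])
h=cv2.cvtColor(t["image"],cv2.COLOR_BGR2HSV);print(h[155,205],h[165,205])
E
sed -i 's/(0,90,40),(18,255,255)/(0,120,40),(11,255,255)/' ctl.py
python3 - <<'E'
import sys;sys.path.insert(0,".");import os;os.chdir(".")
from ctl import *
o,t,s=pickle.load(open("g.pkl","rb"))
a,b=lean(o,t,0),lean(o,s,0);print(a,b)
json.dump([a[0]-.4,b[0]-.4],open("bias.json","w"))
E
```

```text
[  9 139 110] [  9 148  98] [ 12 151 101] box [ 15 135 199] [ 15 121 103] [18 74 52] mouth [76 78 79] rim [  9 118 130]
[ 22 202 135] [ 11 173 131]
(np.float64(0.39637709832992357), np.int32(240), np.float64(0.987769665735422), array([218.85833333, 155.25416667])) (np.float64(0.5738114519412294), np.int32(4), np.float64(24.299152520379128), array([236. , 169.5]))
```

```bash
sed -i 's/(0,120,40),(11,255,255)/(0,95,40),(13,255,255)/' ctl.py
python3 - <<'E'
from ctl import *
o,t,s=pickle.load(open("g.pkl","rb"))
a,b=lean(o,t,0),lean(o,s,0);print(a,b)
json.dump([a[0]-.4,b[0]-.4],open("bias.json","w"))
E
```

```text
(np.float64(0.39566044911268544), np.int32(238), np.float64(1.0379999035777476), array([218.79831933, 155.29411765])) (np.float64(0.40155582217092495), np.int32(125), np.float64(0.16223927716616585), array([252.824, 149.736]))
```

>>> step_arm([
  [1,0,0,8,0,0,0],
  [1,0,0,20,0,0,0],
  [1,0,0,35,0,0,0],
  [1,0,0,43,0,0,0],
  [1,0,0,45,0,0,0],
  [1,0,0,45,0,0,0],
])

```text
clock: 3.35
position: [0.507, 0.2058, 0.0993]
ee_rot: [0.079, 0.997, 0.0, -0.0]
ft_force: [0.7, -0.8, -8.9]
grip_width: 0.269
grasp_force: 89.4
```

```bash
python3 m.py 6 645.3 183.9 103 -0.158
```

```text
t 3.45 | a top 0.398 (257,1.0) side 0.400 (127,0.1) | phi -0.001 -0.002 | piv [644.3 183.4 103. ] z_under 43.1 yaw -0.157 pitch 0.002 F [-0.1 -0.6 -9.6] M [ 0.15  0.12 -0.02] gf 89
a pred [ 0.288  0.182  0.092  0.029 -0.006 -0.019] phi [-0.112 -0.168 -0.167 -0.131 -0.086 -0.047]
[[1, 0.1, -0.4, -0.1, -0.109, 0.017, 0.0], [1, 0.2, -0.6, -0.1, -0.165, 0.025, 0.0], [1, 0.4, -0.5, -0.1, -0.163, 0.025, -0.0], [1, 0.6, -0.2, -0.2, -0.128, 0.019, -0.0], [1, 0.8, 0.1, -0.2, -0.084, 0.012, -0.0], [1, 1.0, 0.3, -0.3, -0.045, 0.005, -0.001]]
```

>>> step_arm([
  [1,0,0,0,-0.109,0.017,0],
  [1,0,0,0,-0.165,0.025,0],
  [1,0,0,0,-0.163,0.025,0],
  [1,0,0,0,-0.128,0.019,0],
])

```text
clock: 3.85
position: [0.5066, 0.2069, 0.0983]
ee_rot: [0.077, 0.995, -0.063, -0.005]
ft_force: [-0.4, -0.2, -8.3]
grip_width: 0.273
grasp_force: 90.8
```

```bash
echo "[0.029,-0.5]">st.json; python3 m.py 5 645.3 183.9 103 -0.158
```

```text
t 3.95 | a top -0.043 (274,0.8) side -0.084 (75,0.3) | phi -0.129 -0.127 | piv [645.  182.1 103.6] z_under 44.3 yaw -0.160 pitch -0.000 F [ 0.1 -1.4 -8.1] M [ 0.24  0.03 -0.  ] gf 91
pred a 0.029 meas -0.057
a pred [-0.135 -0.121 -0.083 -0.045 -0.018] phi [-0.047  0.026  0.063  0.068  0.054]
[[1, 0.1, 0.7, -0.1, 0.079, -0.013, 0.0], [1, 0.2, 1.3, -0.2, 0.151, -0.024, 0.001], [1, 0.3, 1.8, -0.3, 0.187, -0.03, 0.001], [1, 0.4, 2.1, -0.5, 0.192, -0.031, 0.001], [1, 0.4, 2.3, -0.6, 0.179, -0.029, 0.002]]
```

>>> step_arm([
  [1,0,0.7,0,0.079,-0.013,0],
  [1,0,1.3,0,0.151,-0.024,0],
  [1,0,1.8,0,0.187,-0.03,0],
  [1,0,2,0,0.192,-0.031,0],
])

```text
clock: 4.35
position: [0.5074, 0.205, 0.0997]
ee_rot: [0.081, 0.996, 0.033, 0.004]
ft_force: [-0.1, -1.4, -9.1]
grip_width: 0.268
grasp_force: 90.8
```

```bash
echo "[-0.045,0.33]">st.json; python3 m.py 5 645.3 183.9 103 -0.158
```

```text
t 4.45 | a top -0.069 (274,0.8) side -0.048 (79,0.3) | phi 0.065 0.064 | piv [644.7 183.4 104.1] z_under 44.1 yaw -0.160 pitch -0.001 F [-0.6 -0.6 -8. ] M [-0.22  0.12  0.  ] gf 91
pred a -0.045 meas -0.062
a pred [-0.005  0.006  0.01   0.009  0.006] phi [0.049 0.03  0.015 0.005 0.   ]
[[1, 0.1, -0.0, -0.2, -0.015, 0.003, 0.0], [1, 0.2, -0.1, -0.4, -0.033, 0.006, 0.001], [1, 0.3, -0.1, -0.6, -0.048, 0.008, 0.001], [1, 0.4, -0.1, -0.8, -0.058, 0.01, 0.002], [1, 0.5, -0.0, -1.0, -0.063, 0.011, 0.002]]
```

>>> step_arm([
  [1,0,0,0,-0.015,0.003,0],
  [1,0,0,0,-0.033,0.006,0.001],
  [1,0,0,0,-0.048,0.008,0.001],
  [1,0,0,0,-0.058,0.01,0.001],
  [1,0,0,-0.5,-0.063,0.011,0.001],
])

```text
clock: 4.95
position: [0.5071, 0.2084, 0.0988]
ee_rot: [0.078, 0.997, 0.0, 0.0]
ft_force: [-0.2, -0.0, -9.4]
grip_width: 0.269
grasp_force: 90.8
```

```bash
python3 m.py 5 645.3 183.9 103 -0.158
```

```text
t 5.05 | a top -0.028 (273,0.8) side -0.032 (78,0.3) | phi -0.001 -0.001 | piv [644.7 186.2 103. ] z_under 43.1 yaw -0.156 pitch 0.001 F [ 0.3 -0.1 -9. ] M [ 0.01  0.12 -0.01] gf 91
pred a 0.006 meas -0.029
a pred [-0.024 -0.018 -0.011 -0.005 -0.001] phi [0.008 0.014 0.015 0.013 0.009]
[[1, 0.1, -0.4, -0.0, 0.008, -0.001, -0.0], [1, 0.3, -0.7, -0.0, 0.015, -0.003, -0.001], [1, 0.4, -1.1, -0.1, 0.016, -0.003, -0.001], [1, 0.6, -1.5, -0.1, 0.014, -0.003, -0.002], [1, 0.7, -2.0, -0.1, 0.01, -0.002, -0.002]]
```

>>> step_arm([
  [1,0,0,0,0.01,-0.001,0],
  [1,0,-0.5,0,0.018,-0.003,0],
  [1,0,-0.5,0,0.02,-0.003,0],
  [1,0,-1,0,0.017,-0.003,0],
  [1,0,-1,0,0.012,-0.002,0],
])

```text
clock: 5.55
position: [0.5072, 0.2065, 0.0989]
ee_rot: [0.079, 0.997, 0.006, 0.001]
ft_force: [-0.6, -0.1, -8.8]
grip_width: 0.267
grasp_force: 90.8
```

```bash
python3 m.py 5 645.3 183.9 103 -0.158
```

```text
t 5.65 | a top -0.003 (275,0.8) side -0.002 (80,0.2) | phi 0.012 0.012 | piv [644.7 184.9 103.3] z_under 43.3 yaw -0.156 pitch 0.000 F [-0.1  0.9 -9. ] M [ 0.03  0.13 -0.05] gf 91
pred a -0.001 meas -0.003
a pred [0.005 0.006 0.004 0.003 0.001] phi [ 0.007  0.002 -0.001 -0.002 -0.002]
[[1, 0.1, -0.2, -0.1, -0.005, 0.001, -0.0], [1, 0.2, -0.3, -0.1, -0.01, 0.001, -0.001], [1, 0.4, -0.5, -0.2, -0.013, 0.002, -0.001], [1, 0.5, -0.6, -0.3, -0.014, 0.002, -0.001], [1, 0.6, -0.8, -0.4, -0.014, 0.002, -0.002]]
```

>>> step_arm([
  [1,0,0,0,-0.005,0.001,0],
  [1,0,0,0,-0.01,0.001,0],
  [1,0,0,0,-0.013,0.002,0],
  [1,0,0,0,-0.014,0.002,0],
  [1,0,0,0,-0.014,0.002,0],
  [1,0,0,0,-0.013,0.002,0],
])

```text
clock: 6.25
position: [0.5071, 0.2068, 0.0988]
ee_rot: [0.078, 0.997, 0.0, 0.0]
ft_force: [0.5, 0.7, -9.6]
grip_width: 0.271
grasp_force: 90.8
```

```bash
python3 m.py 7 645.3 183.9 103 -0.158
```

```text
t 6.35 | a top -0.003 (274,0.9) side -0.003 (81,0.2) | phi -0.001 -0.001 | piv [644.8 184.6 103.3] z_under 43.3 yaw -0.157 pitch 0.000 F [ 0.6 -0.1 -9.2] M [-0.    0.12  0.04] gf 91
pred a 0.001 meas -0.003
a pred [-0.003 -0.003 -0.002 -0.001 -0.     0.     0.   ] phi [0.001 0.002 0.002 0.002 0.001 0.001 0.   ]
[[1, 0.1, -0.1, -0.0, 0.001, -0.0, -0.0], [1, 0.2, -0.1, -0.1, 0.003, -0.0, -0.0], [1, 0.2, -0.2, -0.1, 0.003, -0.001, -0.001], [1, 0.3, -0.3, -0.2, 0.003, -0.001, -0.001], [1, 0.4, -0.4, -0.2, 0.002, -0.001, -0.001], [1, 0.5, -0.5, -0.3, 0.002, -0.0, -0.001], [1, 0.6, -0.5, -0.3, 0.001, -0.0, -0.001]]
```

Balanced. I'll continue the hold with longer calls.

>>> step_arm([
  [1,0,0,0,0.001,0,0],
  [1,0,0,0,0.003,0,0],
  [1,0,0,0,0.003,0,0],
  [1,0,0,0,0.003,0,0],
  [1,0,0,0,0.002,0,0],
  [1,0,0,0,0.002,0,0],
  [1,0,0,0,0.001,0,0],
  [1,0,0,0,0.001,0,0],
])

```text
clock: 7.15
position: [0.5071, 0.2068, 0.0988]
ee_rot: [0.078, 0.997, 0.001, 0.0]
ft_force: [-0.7, 0.6, -8.1]
grip_width: 0.265
grasp_force: 90.8
```

```bash
python3 m.py 9 645.3 183.9 103 -0.158
```

```text
t 7.25 | a top 0.004 (281,0.8) side -0.001 (79,0.2) | phi -0.000 -0.000 | piv [644.7 184.7 103.2] z_under 43.3 yaw -0.157 pitch 0.000 F [ 0.9  0.3 -8.7] M [0.01 0.13 0.06] gf 91
pred a 0.000 meas 0.002
a pred [ 0.002  0.001  0.001  0.     0.    -0.    -0.    -0.    -0.   ] phi [-0.001 -0.001 -0.001 -0.001 -0.001 -0.    -0.    -0.    -0.   ]
[[1, 0.1, -0.1, -0.0, -0.001, 0.0, -0.0], [1, 0.1, -0.1, -0.1, -0.001, 0.0, -0.0], [1, 0.2, -0.2, -0.1, -0.001, 0.0, -0.0], [1, 0.3, -0.3, -0.1, -0.001, -0.0, -0.001], [1, 0.3, -0.3, -0.2, -0.001, -0.0, -0.001], [1, 0.4, -0.4, -0.2, -0.0, -0.0, -0.001], [1, 0.5, -0.5, -0.2, -0.0, -0.0, -0.001], [1, 0.5, -0.6, -0.3, -0.0, -0.0, -0.001], [1, 0.6, -0.6, -0.3, -0.0, -0.0, -0.001]]
```

>>> step_arm([
  [1,0,0,0,-0.001,0,0],
  [1,0,0,0,-0.001,0,0],
  [1,0,0,0,-0.001,0,0],
  [1,0,0,0,-0.001,0,0],
  [1,0,0,0,-0.001,0,0],
  [1,0,0,0,0,0,0],
  [1,0,0,0,0,0,0],
  [1,0,0,0,0,0,0],
  [1,0,0,0,0,0,0],
])

```text
clock: 8.15
position: [0.5071, 0.2068, 0.0988]
ee_rot: [0.078, 0.997, 0.001, 0.0]
ft_force: [0.7, 0.6, -9.4]
grip_width: 0.27
grasp_force: 90.8
```

```bash
python3 m.py 9 645.3 183.9 103 -0.158
```

```text
t 8.25 | a top 0.003 (279,0.8) side 0.007 (83,0.3) | phi -0.000 -0.000 | piv [644.7 184.7 103.3] z_under 43.3 yaw -0.157 pitch 0.000 F [ 0.2  0.  -8.1] M [-0.01  0.15 -0.06] gf 91
pred a -0.000 meas 0.005
a pred [ 0.004  0.003  0.002  0.001  0.    -0.    -0.    -0.    -0.   ] phi [-0.001 -0.002 -0.002 -0.002 -0.001 -0.001 -0.    -0.    -0.   ]
[[1, 0.1, -0.1, -0.0, -0.001, 0.0, -0.0], [1, 0.1, -0.1, -0.1, -0.002, 0.0, -0.0], [1, 0.2, -0.2, -0.1, -0.002, 0.0, -0.0], [1, 0.3, -0.3, -0.1, -0.002, 0.0, -0.001], [1, 0.3, -0.4, -0.2, -0.001, -0.0, -0.001], [1, 0.4, -0.4, -0.2, -0.001, -0.0, -0.001], [1, 0.5, -0.5, -0.2, -0.0, -0.0, -0.001], [1, 0.5, -0.6, -0.3, -0.0, -0.0, -0.001], [1, 0.6, -0.6, -0.3, -0.0, -0.0, -0.001]]
```

>>> step_arm([
  [1,0,0,0,-0.002,0,0],
  [1,0,0,0,-0.003,0,0],
  [1,0,0,0,-0.003,0,0],
  [1,0,0,0,-0.003,0,0],
  [1,0,0,0,-0.002,0,0],
  [1,0,0,0,-0.001,0,0],
  [1,0,0,0,-0.001,0,0],
  [1,0,0,0,-0.001,0,0],
  [1,0,0,0,-0.001,0,0],
])

```text
clock: 9.15
position: [0.5071, 0.2068, 0.0988]
ee_rot: [0.078, 0.997, 0.0, 0.0]
ft_force: [0.1, 0.1, -9.5]
grip_width: 0.266
grasp_force: 90.8
```

```bash
python3 m.py 9 645.3 183.9 103 -0.158
```

```text
t 9.25 | a top 0.002 (281,0.8) side -0.002 (80,0.2) | phi -0.001 -0.001 | piv [644.8 184.7 103.3] z_under 43.3 yaw -0.157 pitch 0.000 F [ 0.2 -0.5 -8.2] M [ 0.08  0.09 -0.04] gf 91
pred a -0.000 meas 0.000
a pred [-0. -0. -0. -0. -0. -0. -0. -0. -0.] phi [-0.001 -0.    -0.     0.     0.     0.     0.     0.     0.   ]
[[1, 0.1, -0.1, -0.0, 0.0, -0.0, -0.0], [1, 0.1, -0.1, -0.1, 0.001, -0.0, -0.0], [1, 0.2, -0.2, -0.1, 0.001, -0.0, -0.0], [1, 0.3, -0.3, -0.1, 0.001, -0.0, -0.001], [1, 0.3, -0.3, -0.2, 0.001, -0.0, -0.001], [1, 0.4, -0.4, -0.2, 0.001, -0.0, -0.001], [1, 0.5, -0.5, -0.3, 0.001, -0.0, -0.001], [1, 0.5, -0.6, -0.3, 0.001, -0.0, -0.001], [1, 0.6, -0.6, -0.3, 0.001, -0.0, -0.001]]
```

>>> step_arm([
  [1,0,0,0,0,0,0],
  [1,0,0,0,0.001,0,0],
  [1,0,0,0,0.001,0,0],
  [1,0,0,0,0.001,0,0],
  [1,0,0,0,0.001,0,0],
  [1,0,0,0,0.001,0,0],
  [1,0,0,0,0.001,0,0],
  [1,0,0,0,0.001,0,0],
  [1,0,0,0,0.001,0,0],
])

```text
clock: 10.15
position: [0.5071, 0.2068, 0.0988]
ee_rot: [0.078, 0.997, 0.001, 0.0]
ft_force: [0.6, -0.3, -9.1]
grip_width: 0.273
grasp_force: 90.8
```

```bash
python3 m.py 9 645.3 183.9 262 -0.158
```

```text
t 10.25 | a top 0.004 (283,0.8) side -0.001 (79,0.2) | phi -0.000 -0.000 | piv [644.7 184.7 103.3] z_under 43.3 yaw -0.157 pitch 0.000 F [-0.2 -0.4 -8.6] M [0.01 0.13 0.02] gf 91
pred a -0.000 meas 0.002
a pred [ 0.002  0.001  0.001  0.     0.    -0.    -0.    -0.    -0.   ] phi [-0.001 -0.001 -0.001 -0.001 -0.001 -0.    -0.    -0.    -0.   ]
[[1, 0.1, -0.1, 17.6, -0.001, 0.0, -0.0], [1, 0.1, -0.1, 35.3, -0.001, 0.0, -0.0], [1, 0.2, -0.2, 52.9, -0.001, 0.0, -0.0], [1, 0.3, -0.3, 70.5, -0.001, -0.0, -0.001], [1, 0.3, -0.3, 88.2, -0.001, -0.0, -0.001], [1, 0.4, -0.4, 105.8, -0.0, -0.0, -0.001], [1, 0.5, -0.5, 123.4, -0.0, -0.0, -0.001], [1, 0.5, -0.5, 141.1, -0.0, -0.0, -0.001], [1, 0.6, -0.6, 158.7, -0.0, -0.0, -0.001]]
```

>>> step_arm([
  [1,0,0,5,-0.001,0,0],
  [1,0,0,18,-0.001,0,0],
  [1,0,0,38,-0.001,0,0],
  [1,0,0,60,-0.001,0,0],
  [1,0,0,82,-0.001,0,0],
  [1,0,0,104,0,0,0],
  [1,0,0,126,0,0,0],
  [1,0,0,144,0,0,0],
  [1,0,0,154,0,0,0],
  [1,0,0,158,0,0,0],
])

```text
clock: 11.25
position: [0.5075, 0.2069, 0.2584]
ee_rot: [0.078, 0.997, 0.001, 0.001]
ft_force: [1.0, 1.0, -8.9]
grip_width: 0.273
grasp_force: 90.9
```

```bash
python3 m.py 8 640 90 262 -0.11
```

```text
t 11.35 | a top 0.006 (394,0.9) side 0.004 (84,0.3) | phi 0.001 0.001 | piv [644.9 184.7 262.1] z_under 201.6 yaw -0.157 pitch -0.000 F [ 0.3  0.4 -9. ] M [ 0.04  0.15 -0.03] gf 91
pred a -0.000 meas 0.006
a pred [ 0.005  0.004  0.002  0.001  0.    -0.    -0.    -0.   ] phi [-0.001 -0.003 -0.003 -0.003 -0.002 -0.001 -0.001 -0.   ]
[[1, -0.7, -12.7, -0.0, -0.002, 0.0, 0.006], [1, -1.5, -25.3, -0.0, -0.003, 0.001, 0.012], [1, -2.2, -37.9, -0.0, -0.003, 0.001, 0.017], [1, -2.9, -50.6, -0.0, -0.003, 0.001, 0.023], [1, -3.6, -63.2, -0.0, -0.002, 0.0, 0.029], [1, -4.3, -75.9, -0.0, -0.002, 0.0, 0.035], [1, -5.0, -88.5, -0.0, -0.001, 0.0, 0.041], [1, -5.7, -101.2, -0.1, -0.001, 0.0, 0.047]]
```

```bash
python3 - <<'E'
s=open("m.py").read()
s=s.replace("    M=20\n","""    M=20
    tau=np.arange(1,N+1)/N;Q=3*tau**2-2*tau**3
    ny=np.array([-np.sin(E[0]),np.cos(E[0])]);dist=((tgt[:2]-piv[:2])@ny)/1000 if abs(tgt[1]-piv[1])>8 else 0
    v=np.diff(np.r_[0,Q])*dist/.1; acc=np.zeros(M);acc[:N+1]=np.diff(np.r_[0,v,0])/.1
""").replace("np.r_[phi,x],dt=.02)","np.r_[phi,x],dt=.02,acc=acc)").replace("sim(*st,ph)","sim(*st,ph,acc=acc)").replace("q=(i+1)/N;","q=Q[i];")
open("m.py","w").write(s)
E
python3 m.py 10 640 115 262 -0.12
```

```text
t 11.45 | a top 0.005 (392,0.9) side 0.598 (2,8.4) | phi 0.000 -0.001 | piv [644.4 184.5 260.4] z_under 200.4 yaw -0.157 pitch 0.001 F [ -0.    0.6 -10.5] M [-0.01  0.14  0.02] gf 91
pred a -0.000 meas 0.005
a pred [ 0.003 -0.001 -0.005 -0.006 -0.006 -0.006 -0.006 -0.006 -0.005  0.   ] phi [ 0.008  0.017  0.023  0.023  0.019  0.012  0.002 -0.007 -0.014 -0.019]
[[1, -0.1, -2.1, 0.0, 0.008, -0.001, 0.001], [1, -0.5, -7.7, 0.2, 0.017, -0.003, 0.004], [1, -1.1, -16.0, 0.3, 0.023, -0.004, 0.008], [1, -1.8, -26.1, 0.5, 0.024, -0.004, 0.013], [1, -2.6, -37.2, 0.7, 0.02, -0.004, 0.018], [1, -3.3, -48.3, 0.9, 0.012, -0.003, 0.024], [1, -4.0, -58.5, 1.1, 0.003, -0.001, 0.029], [1, -4.6, -66.9, 1.3, -0.006, -0.0, 0.033], [1, -5.0, -72.6, 1.4, -0.014, 0.001, 0.036], [1, -5.1, -74.7, 1.4, -0.018, 0.001, 0.037]]
```

>>> step_arm([
  [1,0,-2,0,0.008,-0.001,0.001],
  [1,-0.5,-8,0,0.017,-0.003,0.004],
  [1,-1,-16,0,0.023,-0.004,0.008],
  [1,-2,-26,0.5,0.024,-0.004,0.013],
  [1,-2.6,-37,0.5,0.02,-0.004,0.018],
  [1,-3.3,-48,1,0.012,-0.003,0.024],
  [1,-4,-58.5,1,0.003,-0.001,0.029],
  [1,-4.6,-67,1,-0.006,0,0.033],
  [1,-5,-72.5,1,-0.014,0.001,0.036],
  [1,-5,-74.7,1,-0.018,0.001,0.037],
])

```text
clock: 12.45
position: [0.5021, 0.1317, 0.2578]
ee_rot: [0.06, 0.998, -0.009, 0.001]
ft_force: [0.1, -0.1, -8.7]
grip_width: 0.273
grasp_force: 90.8
```

```bash
python3 m.py 10 635 40 262 -0.08
```

```text
t 12.55 | a top 0.012 (399,0.9) side 0.018 (99,0.3) | phi -0.018 -0.018 | piv [640.5 115.1 262.5] z_under 202.3 yaw -0.119 pitch -0.001 F [ 0.3 -0.  -8.7] M [ 0.07  0.16 -0.02] gf 91
pred a 0.000 meas 0.014
a pred [ 0.006 -0.001 -0.007 -0.008 -0.008 -0.007 -0.007 -0.007 -0.006 -0.001] phi [-0.006  0.008  0.019  0.022  0.02   0.012  0.003 -0.007 -0.016 -0.02 ]
[[1, -0.2, -2.2, -0.0, 0.012, -0.001, 0.001], [1, -0.6, -8.3, -0.0, 0.027, -0.003, 0.004], [1, -1.3, -17.2, -0.1, 0.037, -0.004, 0.009], [1, -2.1, -28.2, -0.1, 0.041, -0.004, 0.014], [1, -3.0, -40.1, -0.1, 0.038, -0.004, 0.02], [1, -3.9, -52.1, -0.2, 0.031, -0.003, 0.026], [1, -4.7, -63.1, -0.2, 0.021, -0.001, 0.031], [1, -5.4, -72.2, -0.3, 0.011, -0.0, 0.035], [1, -5.8, -78.3, -0.3, 0.003, 0.001, 0.038], [1, -6.0, -80.6, -0.3, -0.002, 0.001, 0.039]]
```

>>> step_arm([
  [1,0,-2,0,0.012,-0.001,0.001],
  [1,-0.6,-8,0,0.027,-0.003,0.004],
  [1,-1.3,-17,0,0.037,-0.004,0.009],
  [1,-2,-28,0,0.041,-0.004,0.014],
  [1,-3,-40,0,0.038,-0.004,0.02],
  [1,-3.9,-52,0,0.031,-0.003,0.026],
  [1,-4.7,-63,0,0.021,-0.001,0.031],
  [1,-5.4,-72,0,0.011,0,0.035],
  [1,-5.8,-78.3,0,0.003,0.001,0.038],
  [1,-6,-80.6,0,-0.002,0.001,0.039],
])

```text
clock: 13.55
position: [0.4962, 0.051, 0.2578]
ee_rot: [0.041, 0.999, -0.01, 0.0]
ft_force: [0.7, 0.6, -8.4]
grip_width: 0.268
grasp_force: 90.8
```

```bash
python3 m.py 10 630 -40 262 -0.04
```

```text
t 13.65 | a top 0.024 (393,0.9) side 0.033 (114,0.4) | phi -0.021 -0.020 | piv [635.   40.  262.4] z_under 202.3 yaw -0.080 pitch -0.000 F [ 0.1  0.6 -9.8] M [0.03 0.12 0.02] gf 91
pred a -0.001 meas 0.027
a pred [ 0.016  0.005 -0.003 -0.007 -0.008 -0.008 -0.008 -0.008 -0.007 -0.001] phi [-0.01   0.003  0.014  0.019  0.018  0.011  0.002 -0.008 -0.017 -0.022]
[[1, -0.2, -2.4, -0.0, 0.01, -0.001, 0.001], [1, -0.6, -8.8, -0.0, 0.023, -0.002, 0.004], [1, -1.2, -18.3, -0.1, 0.034, -0.003, 0.009], [1, -1.9, -29.9, -0.1, 0.039, -0.003, 0.014], [1, -2.7, -42.6, -0.2, 0.038, -0.002, 0.02], [1, -3.5, -55.3, -0.2, 0.032, -0.002, 0.026], [1, -4.2, -67.0, -0.3, 0.022, -0.001, 0.032], [1, -4.8, -76.6, -0.3, 0.012, -0.0, 0.036], [1, -5.2, -83.2, -0.3, 0.004, 0.0, 0.039], [1, -5.4, -85.6, -0.3, -0.001, 0.0, 0.04]]
```

>>> step_arm([
  [1,0,-2,0,0.008,-0.001,0.001],
  [1,-0.6,-9,0,0.019,-0.002,0.004],
  [1,-1.2,-18,0,0.028,-0.003,0.009],
  [1,-2,-30,0,0.033,-0.003,0.014],
  [1,-2.7,-42.5,0,0.032,-0.002,0.02],
  [1,-3.5,-55,0,0.027,-0.002,0.026],
  [1,-4.2,-67,0,0.019,-0.001,0.032],
  [1,-4.8,-76.5,0,0.011,0,0.036],
  [1,-5.2,-83,0,0.005,0,0.039],
  [1,-5.4,-85.6,0,0,0,0.04],
])

```text
clock: 14.65
position: [0.4907, -0.0347, 0.2578]
ee_rot: [0.021, 1.0, -0.01, 0.001]
ft_force: [0.0, -0.2, -8.3]
grip_width: 0.266
grasp_force: 90.8
```

```bash
python3 m.py 10 626 -120 262 0.0
```

```text
t 14.75 | a top 0.005 (399,0.7) side 0.012 (122,0.2) | phi -0.021 -0.021 | piv [629.9 -40.2 262.3] z_under 202.3 yaw -0.041 pitch -0.000 F [-0.2 -0.  -8.7] M [0.1  0.1  0.02] gf 91
pred a -0.001 meas 0.008
a pred [ 0.001 -0.006 -0.01  -0.01  -0.009 -0.008 -0.007 -0.008 -0.006 -0.001] phi [-0.005  0.012  0.023  0.027  0.023  0.015  0.003 -0.008 -0.017 -0.022]
[[1, -0.1, -2.3, -0.0, 0.015, -0.001, 0.001], [1, -0.4, -8.7, -0.0, 0.032, -0.001, 0.004], [1, -0.9, -18.3, -0.1, 0.044, -0.002, 0.009], [1, -1.5, -29.9, -0.1, 0.047, -0.001, 0.014], [1, -2.1, -42.5, -0.1, 0.044, -0.001, 0.02], [1, -2.7, -55.2, -0.2, 0.035, -0.001, 0.026], [1, -3.2, -66.9, -0.2, 0.024, -0.0, 0.032], [1, -3.7, -76.5, -0.3, 0.013, -0.0, 0.036], [1, -4.0, -83.0, -0.3, 0.004, 0.0, 0.039], [1, -4.1, -85.5, -0.3, -0.001, 0.0, 0.041]]
```

>>> step_arm([
  [1,0,-2,0,0.014,-0.001,0.001],
  [1,-0.4,-9,0,0.03,-0.001,0.004],
  [1,-0.9,-18,0,0.041,-0.002,0.009],
  [1,-1.5,-30,0,0.044,-0.001,0.014],
  [1,-2,-42.5,0,0.041,-0.001,0.02],
  [1,-2.7,-55,0,0.032,-0.001,0.026],
  [1,-3.2,-67,0,0.022,0,0.032],
  [1,-3.7,-76.5,0,0.013,0,0.036],
  [1,-4,-83,0,0.006,0,0.039],
  [1,-4,-85.5,0,0.002,0,0.041],
])

```text
clock: 15.75
position: [0.4867, -0.1201, 0.2578]
ee_rot: [0.0, 1.0, -0.009, 0.001]
ft_force: [-0.0, 0.2, -8.6]
grip_width: 0.271
grasp_force: 90.8
```

```bash
python3 m.py 10 621.4 -201.2 262 0.0444
```

```text
t 15.85 | a top 0.014 (401,0.8) side 0.363 (2,10.0) | phi -0.018 -0.018 | piv [ 626.1 -119.9  262.4] z_under 202.3 yaw 0.001 pitch -0.000 F [ 0.1  0.6 -8.8] M [ 0.09  0.12 -0.05] gf 91
pred a -0.001 meas 0.014
a pred [ 0.007 -0.001 -0.007 -0.009 -0.008 -0.008 -0.008 -0.008 -0.006 -0.001] phi [-0.005  0.01   0.02   0.024  0.021  0.013  0.003 -0.008 -0.017 -0.022]
[[1, -0.1, -2.4, -0.0, 0.013, 0.0, 0.001], [1, -0.5, -9.0, -0.0, 0.028, 0.0, 0.005], [1, -1.0, -18.7, -0.1, 0.039, 0.0, 0.009], [1, -1.7, -30.6, -0.1, 0.043, 0.0, 0.015], [1, -2.3, -43.5, -0.1, 0.04, 0.001, 0.022], [1, -3.0, -56.5, -0.2, 0.032, 0.001, 0.028], [1, -3.6, -68.4, -0.2, 0.021, 0.001, 0.034], [1, -4.1, -78.2, -0.3, 0.01, 0.0, 0.039], [1, -4.5, -84.9, -0.3, 0.001, 0.0, 0.043], [1, -4.6, -87.4, -0.3, -0.004, 0.0, 0.044]]
```

>>> step_arm([
  [1,0,-2,0,0.012,0,0.001],
  [1,-0.5,-9,0,0.026,0,0.005],
  [1,-1,-19,0,0.036,0,0.009],
  [1,-1.7,-30.5,0,0.039,0,0.015],
  [1,-2.3,-43.5,0,0.036,0,0.022],
  [1,-3,-56.5,0,0.029,0,0.028],
  [1,-3.6,-68.5,0,0.019,0,0.034],
  [1,-4,-78,0,0.01,0,0.039],
  [1,-4.5,-85,0,0.002,0,0.043],
  [1,-4.6,-87.4,0,-0.002,0,0.044],
])

```text
clock: 16.85
position: [0.482, -0.2076, 0.2578]
ee_rot: [-0.022, 1.0, -0.01, 0.001]
ft_force: [-0.5, 1.1, -9.0]
grip_width: 0.271
grasp_force: 90.8
```

```bash
python3 m.py 8 621.4 -201.2 262 0.0444
```

```text
t 16.95 | a top 0.038 (397,0.7) side 0.050 (164,0.1) | phi -0.021 -0.020 | piv [ 621.3 -201.2  262.3] z_under 202.3 yaw 0.044 pitch -0.000 F [ 0.3  0.3 -8.4] M [0.11 0.15 0.06] gf 91
pred a -0.001 meas 0.042
a pred [ 0.029  0.019  0.01   0.003 -0.001 -0.002 -0.002 -0.002] phi [-0.025 -0.026 -0.023 -0.017 -0.011 -0.006 -0.003 -0.001]
[[1, 0.0, -0.0, -0.0, -0.005, -0.0, -0.0], [1, 0.0, -0.0, -0.0, -0.006, -0.0, -0.0], [1, 0.0, -0.0, -0.1, -0.003, -0.0, -0.0], [1, 0.0, 0.0, -0.1, 0.003, 0.0, -0.0], [1, 0.0, 0.1, -0.2, 0.009, 0.0, -0.0], [1, 0.0, 0.1, -0.2, 0.014, 0.001, -0.0], [1, 0.1, 0.1, -0.3, 0.018, 0.001, -0.0], [1, 0.1, 0.1, -0.3, 0.019, 0.001, -0.0]]
```

>>> step_arm([
  [1,0,0,0,-0.015,0,0],
  [1,0,0,0,-0.02,0,0],
  [1,0,0,0,-0.015,0,0],
  [1,0,0,0,-0.004,0,0],
  [1,0,0,0,0.006,0,0],
  [1,0,0,0,0.012,0,0],
])

```text
clock: 17.55
position: [0.4821, -0.2073, 0.2578]
ee_rot: [-0.022, 1.0, -0.003, 0.001]
ft_force: [-0.2, -0.0, -9.7]
grip_width: 0.268
grasp_force: 90.8
```

```bash
echo "[-0.002,-0.03]">st.json; python3 m.py 8 621.4 -201.2 262 0.0444
python3 - <<'E'
from ctl import *
t=manip.camera("top");s=manip.camera("side");o=manip.get_obs();H=holder(o)
pickle.dump((o,t,s),open("d.pkl","wb"))
c=(.4815,-.2074,.0444)
def W(q):
    return np.array([c[0]+np.cos(c[2])*q[0]-np.sin(c[2])*q[1],c[1]+np.sin(c[2])*q[0]+np.cos(c[2])*q[1],q[2]])/1
for cam,x,y,w,h,n in((t,270,110,100,140,"a"),(s,230,120,140,140,"b")):
    im=cv2.resize(cam["image"][y:y+h,x:x+w],None,fx=4,fy=4,interpolation=cv2.INTER_CUBIC) if n=="b" else cv2.resize(cam["image"][y:y+h,x:x+w],None,fx=4,fy=4,interpolation=cv2.INTER_CUBIC)
    def dot(P,col):
        u=(proj(cam,P)[0]-[x,y]+.5)*4-.5;cv2.circle(im,(int(round(u[0])),int(round(u[1]))),2,col,-1)
    for q in((190,40,14),(190,-40,14),(-110,40,14),(-110,-40,14)): dot((H@np.r_[np.array(q)/1000,1])[:3],(0,0,255))
    for q in((140,63,174),(140,-63,174),(140,63,12),(140,-63,12),(200,80,12),(200,-80,12),(-140,80,12),(-140,-80,12)): dot(W(np.array(q)/1000),(0,255,0))
    if n=="a":A=im
    else:B=im
f=np.zeros((560,800,3),np.uint8);f[:,:400]=A;f[:,400:]=B[:,80:480];cv2.imwrite("pics/d.png",f)
E
```

```text
t 17.65 | a top -0.001 (402,0.8) side 0.003 (156,0.2) | phi -0.007 -0.008 | piv [ 621.3 -201.7  262.4] z_under 202.3 yaw 0.044 pitch -0.001 F [-0.2 -0.6 -8.9] M [-0.04  0.05  0.04] gf 91
pred a -0.002 meas 0.000
a pred [-0.006 -0.005 -0.004 -0.002 -0.001 -0.    -0.    -0.   ] phi [-0.004  0.     0.002  0.003  0.002  0.002  0.001  0.   ]
[[1, 0.0, 0.0, -0.0, 0.004, 0.0, 0.0], [1, 0.0, 0.1, -0.0, 0.008, 0.0, 0.0], [1, 0.0, 0.2, -0.1, 0.01, 0.001, 0.0], [1, 0.1, 0.2, -0.1, 0.01, 0.001, 0.0], [1, 0.1, 0.3, -0.2, 0.01, 0.001, 0.001], [1, 0.1, 0.4, -0.3, 0.009, 0.001, 0.001], [1, 0.1, 0.4, -0.3, 0.008, 0.001, 0.001], [1, 0.1, 0.4, -0.3, 0.008, 0.001, 0.001]]
```

View pics/d.png

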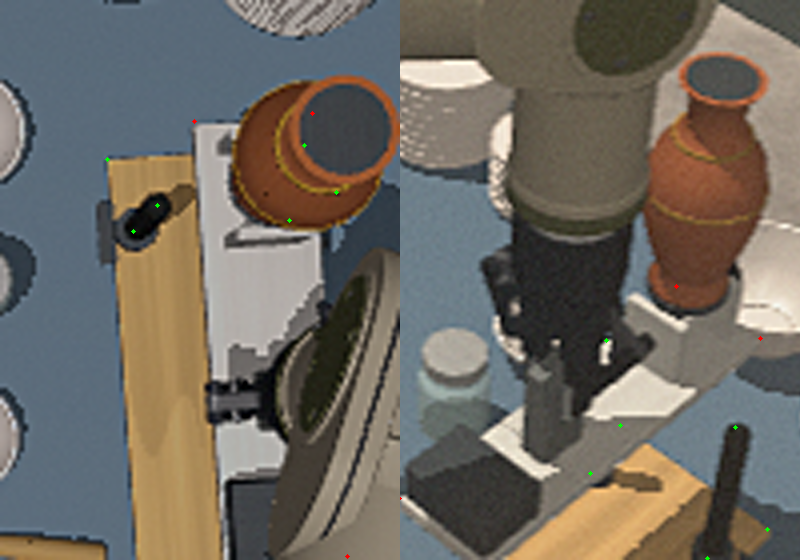

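Predicted and observed points agree: the deck corner at (107,159), the post top at (157,205), the side-view post top at (735,427) and the slab corner at (195,124) are all within about 2 mm. I'll descend in stages.

>>> step_arm([
  [1,0,0,-2,0.006,0,0],
  [1,0,0.1,-6,0.011,0,0],
  [1,0,0.2,-12,0.013,0,0],
  [1,0,0.3,-20,0.012,0,0],
  [1,0,0.4,-26,0.011,0,0],
  [1,0,0.4,-30,0.01,0,0],
  [1,0,0.4,-32,0.009,0,0],
])

```text
clock: 18.45
position: [0.482, -0.2065, 0.2252]
ee_rot: [-0.022, 1.0, 0.001, 0.001]
ft_force: [0.6, 0.5, -9.1]
grip_width: 0.265
grasp_force: 90.8
```

```bash
rm st.json; python3 m.py 9 621.4 -201.2 180 0.0444
```

```text
t 18.55 | a top 0.024 (370,0.7) side 0.029 (159,0.1) | phi 0.001 0.001 | piv [ 621.3 -200.6  230. ] z_under 170.1 yaw 0.045 pitch -0.001 F [ 0.1 -0.5 -9.1] M [-0.01  0.13  0.  ] gf 91
a pred [ 0.026  0.019  0.011  0.005  0.001 -0.001 -0.001 -0.001 -0.   ] phi [-0.008 -0.015 -0.016 -0.014 -0.01  -0.006 -0.003 -0.001 -0.   ]
[[1, 0.0, -0.1, -1.7, -0.009, -0.0, -0.0], [1, 0.0, -0.1, -6.3, -0.016, -0.001, -0.0], [1, 0.0, -0.2, -12.9, -0.017, -0.001, -0.0], [1, 0.1, -0.3, -20.8, -0.015, -0.0, -0.0], [1, 0.1, -0.4, -29.1, -0.011, -0.0, -0.0], [1, 0.1, -0.4, -37.0, -0.007, 0.0, -0.0], [1, 0.1, -0.5, -43.6, -0.004, 0.0, -0.0], [1, 0.1, -0.5, -48.2, -0.002, 0.001, -0.0], [1, 0.1, -0.6, -49.9, -0.001, 0.001, -0.0]]
```

>>> step_arm([
  [1,0,0,-2,-0.009,0,0],
  [1,0,-0.1,-6,-0.017,0,0],
  [1,0,-0.2,-13,-0.018,0,0],
  [1,0,-0.3,-21,-0.016,0,0],
  [1,0,-0.4,-29,-0.012,0,0],
  [1,0,-0.4,-37,-0.008,0,0],
  [1,0,-0.5,-43.5,-0.005,0,0],
  [1,0,-0.5,-48,-0.003,0,0],
  [1,0,-0.6,-50,-0.002,0,0],
])

```text
clock: 19.45
position: [0.4819, -0.2072, 0.1753]
ee_rot: [-0.022, 1.0, 0.0, 0.001]
ft_force: [-0.3, 0.6, -7.8]
grip_width: 0.266
grasp_force: 90.8
```

```bash
python3 m.py 9 621.4 -201.2 120 0.0444
```

```text
t 19.55 | a top 0.011 (334,0.7) side -0.052 (6,31.8) | phi -0.001 -0.001 | piv [ 621.2 -201.5  180. ] z_under 120.1 yaw 0.044 pitch -0.001 F [ 0.6 -0.3 -9.4] M [-0.    0.11 -0.01] gf 91
pred a -0.000 meas 0.011
a pred [ 0.009  0.006  0.004  0.002  0.    -0.    -0.    -0.    -0.   ] phi [-0.004 -0.006 -0.006 -0.005 -0.003 -0.002 -0.001 -0.    -0.   ]
[[1, 0.0, -0.0, -2.1, -0.003, -0.0, 0.0], [1, 0.0, 0.0, -7.6, -0.005, -0.0, 0.0], [1, 0.0, 0.0, -15.5, -0.005, -0.0, 0.0], [1, 0.1, 0.1, -25.0, -0.004, 0.0, 0.0], [1, 0.1, 0.1, -35.0, -0.002, 0.0, 0.0], [1, 0.1, 0.2, -44.4, -0.001, 0.0, 0.0], [1, 0.1, 0.2, -52.4, 0.0, 0.0, 0.0], [1, 0.1, 0.2, -57.9, 0.001, 0.001, 0.0], [1, 0.2, 0.2, -60.0, 0.001, 0.001, 0.0]]
```

>>> step_arm([
  [1,0,0,-2,-0.006,0,0],
  [1,0,0,-7.5,-0.009,0,0],
  [1,0,0,-15.5,-0.009,0,0],
  [1,0,0,-25,-0.007,0,0],
  [1,0,0,-35,-0.004,0,0],
  [1,0,0.2,-44.5,-0.002,0,0],
  [1,0,0.2,-52.5,0,0,0],
  [1,0,0.2,-58,0,0,0],
  [1,0,0.2,-60,0,0,0],
])

```text
clock: 20.45
position: [0.4819, -0.207, 0.1151]
ee_rot: [-0.022, 1.0, 0.0, 0.001]
ft_force: [-0.6, -0.1, -9.3]
grip_width: 0.27
grasp_force: 90.8
```

```bash
python3 m.py 9 621.4 -201.2 80 0.0444
```

```text
t 20.55 | a top 0.004 (291,0.6) side 0.015 (137,0.1) | phi -0.001 -0.001 | piv [ 621.2 -201.2  120. ] z_under 60.2 yaw 0.044 pitch -0.001 F [ 0.1 -0.2 -9.6] M [0.03 0.2  0.01] gf 91
pred a -0.000 meas 0.007
a pred [ 0.005  0.004  0.002  0.001  0.    -0.    -0.    -0.    -0.   ] phi [-0.003 -0.004 -0.004 -0.003 -0.002 -0.001 -0.001 -0.    -0.   ]
[[1, 0.0, -0.0, -1.4, -0.002, -0.0, 0.0], [1, 0.0, -0.0, -5.0, -0.003, -0.0, 0.0], [1, 0.0, -0.0, -10.4, -0.003, 0.0, 0.0], [1, 0.1, -0.0, -16.7, -0.002, 0.0, 0.0], [1, 0.1, -0.0, -23.3, -0.001, 0.0, 0.0], [1, 0.1, -0.0, -29.6, -0.0, 0.0, 0.0], [1, 0.1, -0.0, -34.9, 0.001, 0.0, 0.0], [1, 0.1, -0.0, -38.6, 0.001, 0.001, 0.0], [1, 0.2, -0.0, -39.9, 0.001, 0.001, 0.0]]
```

>>> step_arm([
  [1,0,0,-1.5,-0.004,0,0],
  [1,0,0,-5,-0.007,0,0],
  [1,0,0,-10,-0.007,0,0],
  [1,0,0,-17,-0.005,0,0],
  [1,0,0,-23,-0.003,0,0],
  [1,0,0,-30,-0.001,0,0],
  [1,0,0,-35,0,0.001,0],
  [1,0,0,-38.5,0.001,0.001,0],
  [1,0,0,-40,0.001,0.001,0],
])

```text
clock: 21.45
position: [0.482, -0.2071, 0.0754]
ee_rot: [-0.022, 1.0, 0.001, 0.0]
ft_force: [-0.9, -0.1, -9.6]
grip_width: 0.269
grasp_force: 90.8
```

```bash
python3 m.py 6 621.4 -201.2 75 0.0444
```

```text
t 21.55 | a top -0.014 (269,0.6) side -0.008 (139,0.5) | phi -0.000 -0.000 | piv [ 621.3 -201.2   80. ] z_under 20.2 yaw 0.044 pitch 0.000 F [ 0.  -0.1 -9.5] M [-0.03  0.12  0.02] gf 91
pred a -0.000 meas -0.012
a pred [-0.01  -0.007 -0.004 -0.002 -0.     0.   ] phi [0.003 0.006 0.006 0.005 0.004 0.002]
[[1, 0.0, 0.0, -0.4, 0.003, 0.0, 0.0], [1, 0.0, 0.0, -1.3, 0.006, 0.0, 0.0], [1, 0.1, 0.0, -2.5, 0.006, 0.0, 0.0], [1, 0.1, 0.0, -3.7, 0.005, 0.0, 0.0], [1, 0.1, 0.0, -4.7, 0.004, -0.0, 0.0], [1, 0.1, 0.0, -5.1, 0.002, -0.0, 0.0]]
```

>>> step_arm([
  [1,0,0,-1,0.005,0,0],
  [1,0,0,-2,0.009,0,0],
  [1,0,0,-3,0.009,0,0],
  [1,0,0,-4,0.007,0,0],
  [1,0,0,-4.5,0.003,0,0],
  [1,0,0,-5,0,0,0],
])

```text
clock: 22.15
position: [0.4821, -0.207, 0.0708]
ee_rot: [-0.022, 1.0, 0.0, 0.001]
ft_force: [-0.5, -0.2, -8.8]
grip_width: 0.272
grasp_force: 90.8
```

```bash
python3 m.py 6 621.4 -201.2 72 0.0444
```

```text
t 22.25 | a top 0.003 (265,0.5) side 0.010 (139,0.3) | phi -0.000 -0.000 | piv [ 621.4 -200.9   75.2] z_under 15.3 yaw 0.045 pitch 0.000 F [-0.2  0.9 -8.5] M [0.05 0.14 0.03] gf 91
pred a 0.000 meas 0.006
a pred [ 0.005  0.003  0.002  0.001  0.    -0.   ] phi [-0.002 -0.003 -0.003 -0.003 -0.002 -0.001]
[[1, 0.0, -0.0, -0.2, -0.002, -0.0, -0.0], [1, 0.0, -0.1, -0.8, -0.003, -0.0, -0.0], [1, 0.0, -0.1, -1.6, -0.003, -0.0, -0.0], [1, 0.0, -0.2, -2.4, -0.002, -0.0, -0.0], [1, 0.0, -0.2, -3.0, -0.001, -0.0, -0.0], [1, 0.0, -0.2, -3.3, -0.001, -0.0, -0.0]]
```

>>> step_arm([
  [1,0,0,-0.5,-0.003,0,0],
  [1,0,0,-1,-0.005,0,0],
  [1,0,0,-1.5,-0.005,0,0],
  [1,0,0,-2,-0.003,0,0],
  [1,0,0,-2.5,0,0,0],
  [1,0,0,-3,0,0,0],
])

```text
clock: 22.85
position: [0.4821, -0.2072, 0.0678]
ee_rot: [-0.022, 1.0, 0.001, 0.001]
ft_force: [-0.3, -0.8, -8.4]
grip_width: 0.269
grasp_force: 90.8
```

```bash
python3 m.py 5 621.4 -201.2 70.5 0.0444
```

```text
t 22.95 | a top -0.003 (263,0.6) side 0.004 (143,0.4) | phi 0.000 -0.000 | piv [ 621.3 -201.3   72.2] z_under 12.3 yaw 0.044 pitch -0.000 F [-0.4  1.2 -8.1] M [-0.07  0.13  0.01] gf 91
pred a -0.000 meas -0.000
a pred [-0. -0. -0. -0. -0.] phi [0. 0. 0. 0. 0.]
[[1, 0.0, 0.0, -0.2, 0.0, 0.0, 0.0], [1, 0.0, 0.0, -0.6, 0.0, 0.0, 0.0], [1, 0.0, 0.1, -1.1, 0.0, 0.0, 0.0], [1, 0.1, 0.1, -1.6, 0.0, 0.0, 0.0], [1, 0.1, 0.1, -1.7, 0.0, 0.0, 0.0]]
```

Not on the deck yet (force still about -8.5 N), so I'll creep down.

>>> step_arm([
  [1,0,0,-0.5,0,0,0],
  [1,0,0,-1,0,0,0],
  [1,0,0,-1.5,0,0,0],
  [1,0,0,-2,0,0,0],
  [1,0,0,-2,0,0,0],
])

```text
clock: 23.45
position: [0.4822, -0.207, 0.0675]
ee_rot: [-0.022, 1.0, 0.001, 0.001]
ft_force: [-11.4, 4.8, 16.8]
grip_width: 0.267
grasp_force: 94.5
```

```bash
python3 m.py 5 621.4 -201.2 70.5 0.0444
```

```text
t 23.55 | a top -0.001 (265,0.6) side 0.004 (142,0.5) | phi 0.001 0.001 | piv [ 621.4 -201.2   72. ] z_under 11.9 yaw 0.044 pitch -0.000 F [-10.9   4.7  16.4] M [0.72 2.29 0.02] gf 95
pred a -0.000 meas 0.001
a pred [0.001 0.001 0.001 0.    0.   ] phi [ 0.    -0.    -0.001 -0.001 -0.001]
[[1, -0.0, -0.0, -0.2, -0.001, 0.0, 0.0], [1, -0.0, -0.0, -0.5, -0.001, 0.0, 0.0], [1, -0.0, -0.0, -0.9, -0.002, 0.0, 0.0], [1, -0.0, -0.0, -1.3, -0.002, 0.0, 0.0], [1, -0.0, -0.0, -1.5, -0.002, 0.0, 0.0]]
```

The holder is on the deck with the vase upright. I'll relieve the pressure, open, then retreat straight up.

>>> step_arm([
  [1,0,0,0.8,0,0,0],
  [1,0,0,1.2,0,0,0],
  [0.6,0,0,1.2,0,0,0],
  [0.3,0,0,1.2,0,0,0],
  [0,0,0,1.2,0,0,0],
  [0,0,0,1.2,0,0,0],
  [0,0,0,1.2,0,0,0],
])

```text
clock: 24.25
position: [0.4823, -0.2071, 0.0671]
ee_rot: [-0.022, 1.0, 0.001, 0.001]
ft_force: [-0.4, 0.1, 0.4]
grip_width: 1.001
grasp_force: 0.0
```

>>> step_arm([
  [0,0,0,4,0,0,0],
  [0,0,0,14,0,0,0],
  [0,0,0,34,0,0,0],
  [0,0,0,60,0,0,0],
  [0,0,0,90,0,0,0],
  [0,0,0,120,0,0,0],
  [0,0,0,145,0,0,0],
  [0,0,0,160,0,0,0],
  [0,0,0,165,0,0,0],
  [0,0,0,165,0,0,0],
])

```text
clock: 25.25
position: [0.4823, -0.2071, 0.2327]
ee_rot: [-0.022, 1.0, 0.001, 0.001]
ft_force: [-0.6, -0.7, -0.3]
grip_width: 0.998
grasp_force: 0.0
```

Run:
```python
from ctl import *
o=manip.get_obs();t=manip.camera("top");s=manip.camera("side")
print(o["clock"],o["position"],o["ft_force"],o["grip_width"])
a=cv2.resize(t["image"][110:260,270:370],(400,600),interpolation=cv2.INTER_CUBIC)
b=cv2.resize(s["image"][170:320,230:330],(400,600),interpolation=cv2.INTER_CUBIC)
cv2.imwrite("pics/e.png",np.hstack([a,b]))
H=TM([.4815,-.2074,.012],R.from_euler("z",.0444).as_matrix())
for c in(t,s):
    p,ar=blob(c,proj(c,mouth(H,0))[0]);print(p,ar,minimize_scalar(lambda q:((proj(c,mouth(H,q))[0]-p)**2).sum(),bounds=(-.5,.5),method="bounded").x)
```

```text
25.25 [ 0.48232182 -0.20712322  0.23273214] [-0.62751703 -0.7187977  -0.32535169] 0.9983048554833581
[337.64528302 154.95471698] 265 -0.00477547913205111
[310.62068966 221.27586207] 58 0.14788010887976327
```

View pics/e.png

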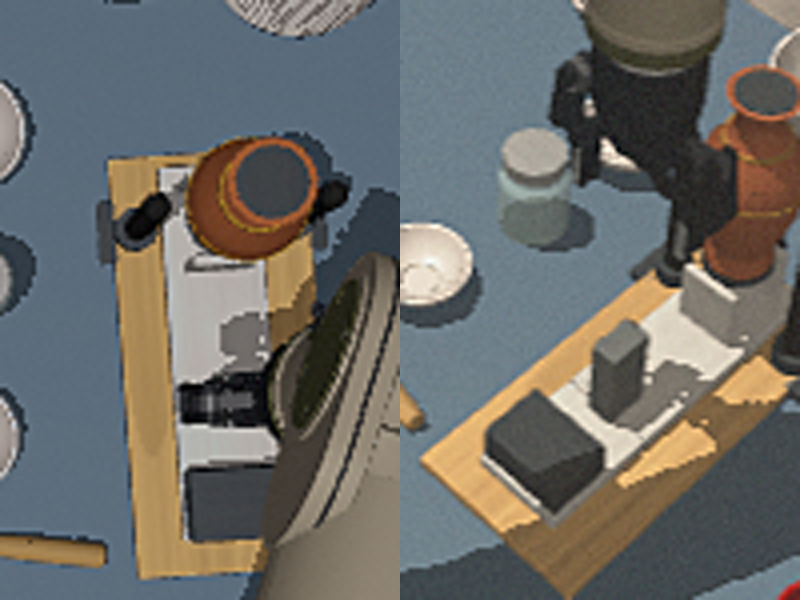

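The holder sits square on the deck: slab in the top view at (160–285, 165–540), vase upright between the posts and clear of them, gripper clear above.

```bash
python3 -c "
from workcell import manip
print(manip.hand_in())"
```

```text
the job is handed in; nothing more can be done
None
```

The job is handed in at about 25 s of the 72 s limit: the vase was held upright for about 5 s and carried without touching a stop (lean under about 0.05 rad), and the holder now sits flat and square in the cradle, released, with the vase upright between the posts.

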